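# Set the flip stops and load the saw sled

### The arm

A 7-joint arm with a two-finger parallel gripper is mounted at the origin on a cart in front of the work surface, level with it; the furniture and walls round the work are solid. World frame = base frame: x ahead of the robot, y to its left, z up, the work surface at z = 0. Lengths are in m, angles in rad, forces in N, time in s.
With the tool pointing down it reaches from about 0.4 to 0.875 m from the base axis. Payload 4.4 kg.
Tool frame: the origin (TCP) lies at the very end of the fingers, on their centre line; the grasp point (between the pads) lies 19 mm behind it; z points along the fingers, y is the direction in which the jaws open and shut (so a half turn about z gives the same grasp; the last joint's range is limited). The gripper opens to 85 mm and grips with 20 to 120 N. Pads are 22 mm wide; open, the fingers measure 114 mm over their backs; the gripper's body (76 mm by 85 mm) begins 54 mm behind the grasp point. The pads swing forward as they close: fully open they stand 13 mm farther back than shut.
Start: joints at [1.185, 0.628, 0.038, 1.517, -0.027, 0.996, -0.02], TCP at [0.204, -0.617, 0.231] pointing down, gripper open.
Joint ranges: [-3.06, 3.06], [-0.37, 2.12], [-1.25, 1.32], [0.18, 2.47], [-1.1, 4.24], [0.23, 1.98], [-2.94, 2.94]. Speed limits (rad/s): [2.57, 2.57, 3.14, 3.14, 3.14, 3.14, 3.14].

### API

Orientations are given as a unit quaternion [x, y, z, w].
In Python, from plant import manip gives the robot as it stands. The module is installed in compiled form; this text tells all that it offers.
- The arm moves only by the tool carry_out, never from a script. Its argument "commands" is a list that holds one entry, the list of rows, each a list of 5 numbers: the gripper's target within -1 to 1 (shut at 1, half-way at 0, fully open at -1), then the shift along the tool's x, y, z in m, then the turn about the tool's z in degrees. A call has 1 to 5 rows; each row shifts and turns the commanded pose from where the row before left it, along the tool's axes as they then stand; what a row does not reach is not made up. A row lasts 1/10 s, in which the tool goes at most 50 mm and 8.59 degrees, less where a joint would pass 70% of its speed; a pose out of reach is approached as far as the arm can. A call with a gripper value outside its range is refused whole. The fingers move at their own pace and stop on an object; "newtons" is the grip in N (left out, the last holds). Time passes only in rows, so rows that do not move let the fingers close. It gives the time, the measured TCP pose, the force and the opening at its end, in the units of the state.
- manip.sense(): the state, without advancing time (a new reading comes with each control period).
- manip.get_image(name): name is "side" or "top" or "wrist"; returns the picture (420x560x3 uint8, red, green, blue); there is no depth.
- manip.camera_params(name): a dict with "K" (3x3 intrinsics, pixels), "distortion" ([k1, k2, p1, p2, k3] as OpenCV has them; the pictures are not rectified), "R" (3x3) and "t" (3): a world point X has camera coordinates R X + t. Camera axes: x right, y down, z forward; pixel columns grow to the right and rows downward; lengths in m; the calibration is good to about 2 mm. A picture is of the moment at which its call begins: read the wrist's pose just before it. camera_params takes no time and is no camera call; for the wrist camera it gives the pose at the moment of the call.
- manip.close_job(): hands the job in, once; it reports no verdict.
Trained networks look in the newest picture that a camera, given by its name, has taken for a name from the list of things; names that differ only in an ending like _2 or _b are one class to them, and where a whole thing is asked for, a point or a joint stands for the part that bears it (a point fixed in the world has none). Each returns a list of dicts, best first, with "conf" (0 to 1); they miss things now and then, are a little off and sometimes report something else, mostly with a low value. They report only what shows in the picture. A call takes as long as a camera call.
- manip.spot_in(query, camera): "location" ([column, row] as shares, 0 to 1, of the picture: columns of its width, rows of its height, amid what is visible of it).
- manip.masks_of(query, camera): "region" (420x560 bool, what is visible of it) and "location" ([column, row] as shares, 0 to 1, of the picture: columns of its width, rows of its height, amid what is visible of it).
- manip.tip_of(query, camera): "location" ([column, row] as shares, 0 to 1, of the picture: columns of its width, rows of its height: a listed point, or the origin of a listed thing).
The state is a dict: "clock": time; "joint_positions": joint angles; "qvel": joint speeds; "joint_torque": joint torques, N m; "eef_pos": TCP position; "ee_rot": TCP orientation; "contact_force": force on the tool from outside, world axes, zero at the start; "torque": the same for the moment, N m; "opening": finger opening in m.
Only numpy, scipy, OpenCV 4.12 (cv2) and the standard library are available. Lean on these libraries where they do the work, as an engineer would, in place of code of your own. Each camera call takes 0.05 s, during which the arm holds its last target. There are 200 camera calls.

### The job

Set up the trim-saw sled for the longer cut, using only pushes of the fingertips: the bar is slid, never picked up. The red flip stop nearer the stone bar is down in its way: push it up and over until it rests tipped back, and tip the other red stop down until it lies fully home across the fence. After that push the bar flush against the fence and along it until its end touches the stop that is down; leave the things standing round the sled alone.

Things in the scene. Friction and masses are not known exactly. Their poses are not given: they have to be found in the camera images.
- sled: trim-saw sled, screwed to the bench: flat grey table 140 (x) x 320 (y) x 10 mm thick with an aluminium fence along its far side. Origin: centre of the table's underside, at bench height; z up, y along the fence, x from the open side toward the fence. The fence's working face is the plane x = +35 mm; the fence is 22 mm thick (x 35 to 57) and its top is 40 mm above the bench. A 3.5 mm saw slot crosses table and fence at y = +20 mm (nothing catches in it).
- near_stop: black clamp block of the flip stop nearer the stone bar, fixed on the fence. Origin: on the fence's working face, at bench height, in the plane of the stop face (the side that faces -y and that a bar would meet); axes parallel to the sled's. Its red arm turns on a pin parallel to y, 11 mm behind the fence face (x = +11 mm), 56 mm above the bench, centred at y = +11 mm. Block and arm span y = -5 to +27 mm; the block reaches x = 0 to +44 mm, height 19 to 64 mm.
- far_stop: black clamp block of the other flip stop, of the same make and with the same origin and axes, 52 to 88 mm further along the fence (+y). The finished bar's end must lie in its plane y = 0.
- near_arm (a joint): red arm of the near stop: 0 = down (its foot hangs in front of the fence, 30 mm out from 8 to 38 mm before the fence face, 12 mm thick along y, from 16 mm above the bench, so it blocks a bar), 1.9 = tipped back, resting (the foot points toward the open side, more than 80 mm above the bench, clear of the bar). It turns easily (under 2 N at the tab), falls home by its own weight to either side of its balance point at about 0.85. Starts at 0.
- far_arm (a joint): red arm of the far stop, same values. Starts tipped back at 1.9.
- near_tab (a point): black roll, 12 mm thick and 22 mm wide along y, at the end of the near arm's thumb tab, 45 mm from the pin. Arm down: it stands straight up over the pin, 101 mm above the bench; pushing it away over the fence (+x) raises the arm. Arm back: it sticks out behind the fence, 40 mm above the bench.
- near_foot (a point): tip of the near arm's foot (the end that hangs in front of the fence when down), 52 mm from the pin. Down: 16 mm above the bench, 23 mm before the fence face.
- far_tab (a point): the black roll of the far arm's thumb tab, same shape as the near one; with the arm back it sticks out behind the fence, 40 mm above the bench.
- far_foot (a point): tip of the far arm's foot. Arm back: about 101 mm above the bench, roughly 27 mm nearer the open side (-x) than the pin. The arm's flat red back, 22 mm wide along y, then faces away from the open side, from the pin up to about 50 mm above it and leaning about 19 degrees back; pushing that back toward the open side (-x), or the foot down, tips the arm over.
- bar_mid (a point): centre of the loose sawn stone bar, reddish brown with faint paler bands along it, 50 (x) x 140 (y) x 26 mm high, 0.38 to 0.63 kg, lying on the sled's table (its top 36 mm above the bench). Axes: y along the bar toward the stops, z up, x toward the fence. At the start it lies 6 to 30 mm off the fence and a little askew. Sliding it takes about 2 to 8 N.
- bar_end (a point): centre of the bar's end face that must meet the far stop (70 mm from bar_mid along the bar's +y).
- bar_back (a point): centre of the bar's long side face that must meet the fence (25 mm from bar_mid along the bar's +x).
- oil_bottle: bystander: dropper bottle, 49 mm across, 136 mm tall, behind the sled to the right; origin at its foot.
- jar_diamond: bystander: small white screw-top jar with a red lid, 38 mm across, 45 mm tall, behind the sled about its middle; origin at its foot.
- agate: bystander: brown agate nodule 59 x 76 x 28 mm, on the bench left of the sled; origin at its underside.
- dressing_stick: bystander: grey abrasive stick 18 x 52 x 18 mm, on the bench behind the sled; origin at its underside.

How it is judged:
On the way:
1. the near stop is tipped back and the far stop is down, fully home (value of joint near_arm above 1.7 rad and value of joint far_arm below 0.06 rad), for 0.2 s.
At the end, for the whole second after the job is handed in: Near arm tipped back (above 1.7 rad), far arm down (below 0.06 rad); the bar lies flat on the table, its end within 2 mm of the far stop's face, its long side within 2 mm of the fence and parallel to it within 0.025 rad; everything at rest (all of step 1 and y of bar_end in the frame of far_stop between -0.002 and 0.0015 m and x of bar_back in the frame of sled between 0.033 and 0.0365 m and angle between the y axis of bar_mid and the y axis of sled, either way round below 0.025 rad and height (world z) of bar_mid between 0.02 and 0.026 m); the robot touches nothing.
It fails at once if the bar is lifted or tipped up off the table instead of being slid (height (world z) of bar_mid above 0.033 m).
It fails at once if the oil bottle is disturbed (moved more than 15 mm) (distance of oil_bottle from where it was at the start of the episode above 0.015 m).
It fails at once if the jar is disturbed (moved more than 15 mm) (distance of jar_diamond from where it was at the start of the episode above 0.015 m).
It fails at once if the agate is disturbed (moved more than 15 mm) (distance of agate from where it was at the start of the episode above 0.015 m).
It fails at once if the abrasive stick is disturbed (moved more than 15 mm) (distance of dressing_stick from where it was at the start of the episode above 0.015 m).
It also fails if it takes over 64 s, if anything falls off the work surface, if the arm or the gripper's body presses on something with over 40 N, if the wrist force passes 120 N, or if a joint passes its speed limit or range.

## Working session

There is one attempt and no reset: what is moved stays moved. The work goes in short steps, Python scripts to look and compute and a tool call to move; the robot and the scene stay as the last step left them, time stands still between calls to the robot, and variables do not carry over. Pictures are saved under pics/ and viewed, about 8 in all and at most 12, crops included, and the job is handed in when it is done.

Besides the shell and the picture viewer there is one more tool, called after ">>>" as a command line: name --argument value ..., lists and objects as JSON in quotes. carry_out: Moves the arm, as the interface text tells. Its arguments: {"type":"object","properties":{"commands":{"type":"array"},"newtons":{"type":"number"}},"required":["commands"]}

```bash
mkdir -p pics; cat > h.py <<'E'
import numpy as np, cv2
from plant import manip
P={}
def ray(cam,loc):
    p=P.get(cam) or manip.camera_params(cam)
    K=np.array(p["K"]);R=np.array(p["R"]);t=np.array(p["t"])
    uv=np.array([[loc[0]*560,loc[1]*420]],float).reshape(1,1,2)
    n=cv2.undistortPoints(uv,K,np.array(p["distortion"],float))[0,0]
    d=R.T@np.array([n[0],n[1],1]); return -R.T@t,d/np.linalg.norm(d)
def atz(cam,loc,z):
    o,d=ray(cam,loc); return o+d*(z-o[2])/d[2]
def tri(obs):
    A=np.zeros((3,3));b=np.zeros(3)
    for c,l in obs:
        o,d=ray(c,l);M=np.eye(3)-np.outer(d,d);A+=M;b+=M@o
    return np.linalg.solve(A,b)
def proj(cam,X):
    p=manip.camera_params(cam)
    r,_=cv2.Rodrigues(np.array(p["R"]))
    return cv2.projectPoints(np.atleast_2d(np.array(X,float)),r,np.array(p["t"],float),np.array(p["K"]),np.array(p["distortion"],float))[0][:,0]
def save(n,img): cv2.imwrite(f"pics/{n}.png",cv2.cvtColor(img,cv2.COLOR_RGB2BGR))
E
python3 - <<'E'
from h import *
np.set_printoptions(precision=4,suppress=True)
s=manip.sense();print(s["clock"],s["eef_pos"],s["ee_rot"],s["opening"])
a=manip.get_image("top");b=manip.get_image("side")
save("top0",a);save("side0",b)
for n in ["sled","near_stop","far_stop","near_tab","near_foot","far_tab","far_foot","bar_mid","bar_end","bar_back","oil_bottle","jar_diamond","agate","dressing_stick"]:
    o=[]
    for c in("top","side"):
        r=manip.tip_of(n,c)
        if r: o.append((c,r[0]["location"]));print(n,c,round(r[0]["conf"],2),np.multiply(r[0]["location"],[560,420]),end=" ")
    print(tri(o) if len(o)==2 else "")
print(manip.sense()["clock"])
E
```

```text
0.0 [ 0.2042 -0.6165  0.2304] [ 0.9872  0.1592 -0.0002 -0.0009] 0.08533401380314025
sled top 0.89 [284.592 250.908] sled side 0.79 [252.392 270.396] [ 0.4722  0.1702 -0.0028]
near_stop top 0.83 [267.624 230.706] near_stop side 0.68 [263.872 254.184] [ 0.5144  0.2132 -0.0042]
far_stop top 0.62 [236.712 235.116] far_stop side 0.65 [257.88  228.984] [0.5096 0.2854 0.0103]
near_tab top 0.84 [263.872 222.516] near_tab side 0.73 [251.72  288.582] [ 0.5159  0.2255 -0.1245]
near_foot top 0.64 [322.224 253.512] 
far_tab top 0.5 [233.408 210.588] far_tab side 0.83 [277.088 209.79 ] [0.5604 0.292  0.0529]
far_foot top 0.61 [226.688 233.688] far_foot side 0.92 [250.824 194.586] [0.5033 0.3024 0.0982]
bar_mid top 0.65 [319.816 255.612] bar_mid side 0.75 [254.8   228.984] [0.4637 0.1083 0.1644]
bar_end top 0.87 [288.792 248.094] bar_end side 0.77 [250.208 262.71 ] [0.4727 0.1631 0.027 ]
bar_back top 0.65 [319.312 247.38 ] bar_back side 0.68 [267.008 292.614] [0.4824 0.0879 0.0147]
oil_bottle top 0.71 [365.624 169.386] oil_bottle side 0.93 [379.904 322.308] [ 0.6725 -0.027   0.0082]
jar_diamond top 0.73 [316.288 168.   ] jar_diamond side 0.55 [354.48 277.41] [0.6749 0.0944 0.0025]
agate top 0.92 [165.928 277.284] agate side 0.89 [203.392 198.786] [ 0.4057  0.4524 -0.0033]
dressing_stick side 0.56 [331.016 254.982] 
1.5
```

View pics/top0.png

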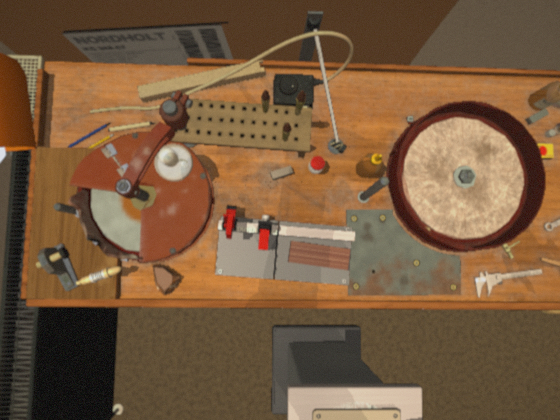

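View pics/side0.png

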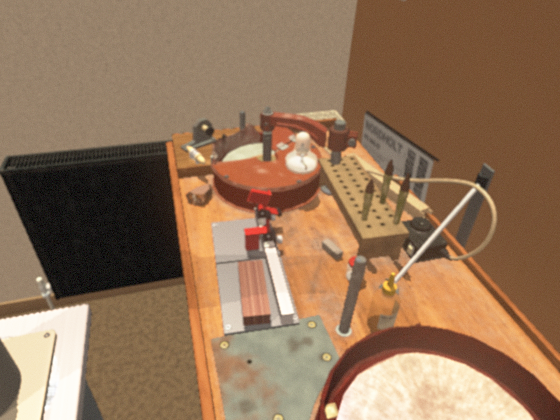

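>>> carry_out --commands '[[[1,0,0,-0.03,6.1],[1,0,0,-0.03,6.1],[1,0,0,-0.03,6.1],[1,0.035,-0.03,0,0],[1,0.035,-0.03,0,0]]]' --newtons 60

```text
clock: 2.0
eef_pos: [0.274, -0.5577, 0.3225]
ee_rot: [1.0, -0.002, 0.0, 0.001]
contact_force: [1.4, 0.1, -0.2]
opening: 0.012
```

>>> carry_out --commands '[[[1,0.035,-0.03,0,0],[1,0.035,-0.03,0,0],[1,0.035,-0.03,0,0],[1,0.004,-0.048,0,0],[1,0.004,-0.048,0,0]]]'

```text
clock: 2.5
eef_pos: [0.3883, -0.369, 0.3209]
ee_rot: [1.0, 0.001, 0.0, -0.0]
contact_force: [0.3, 0.1, -0.1]
opening: -0.0
```

>>> carry_out --commands '[[[1,0.004,-0.048,0,0],[1,0.004,-0.048,0,0],[1,0.004,-0.048,0,0],[1,0.004,-0.048,0,0],[1,0.004,-0.048,0,0]]]'

```text
clock: 3.0
eef_pos: [0.4071, -0.1291, 0.3217]
ee_rot: [1.0, 0.0, 0.001, 0.0]
contact_force: [1.3, 0.5, 1.1]
opening: 0.0001
```

>>> carry_out --commands '[[[1,0.004,-0.048,0,0],[1,0.004,-0.048,0,0],[1,0.004,-0.048,0,0],[1,0.004,-0.048,0,0],[1,0.004,-0.048,0,0]]]'

```text
clock: 3.5
eef_pos: [0.427, 0.1109, 0.3218]
ee_rot: [1.0, 0.0, 0.001, -0.0]
contact_force: [1.5, -0.2, 0.0]
opening: 0.0002
```

```bash
cat > look.py <<'E'
from h import *
import sys
np.set_printoptions(precision=4,suppress=True)
a=manip.get_image("wrist");save(sys.argv[1],a)
p=manip.camera_params("wrist");R=np.array(p["R"]);print("cam",-R.T@np.array(p["t"]),R[2])
for n in sys.argv[2:]:
    z={"sled":0,"near_stop":0,"far_stop":0,"near_tab":.101,"near_foot":.016,"far_tab":.04,"far_foot":.101,"bar_mid":.023,"bar_end":.023,"bar_back":.023,"jar_diamond":0,"oil_bottle":0,"dressing_stick":0}[n]
    r=manip.tip_of(n,"wrist")
    for q in r[:2]: print(n,round(q["conf"],2),np.multiply(q["location"],[560,420]),atz("wrist",q["location"],z))
s=manip.sense();print(s["clock"],s["eef_pos"],s["contact_force"])
E
python3 look.py w1 sled near_stop far_stop near_tab near_foot far_tab far_foot bar_mid bar_end bar_back jar_diamond dressing_stick
```

```text
cam [0.5044 0.1199 0.4642] [-0.2969  0.0034 -0.9549]
sled 0.77 [242.592 138.516] [0.4682 0.1773 0.    ]
sled 0.4 [214.312 109.62 ] [0.5102 0.2185 0.    ]
near_stop 0.64 [212.52  110.502] [0.5089 0.2158 0.    ]
far_stop 0.8 [161.28  106.806] [0.5151 0.289  0.    ]
near_tab 0.72 [187.88   99.792] [0.5205 0.2161 0.101 ]
near_foot 0.88 [205.8   130.116] [0.4821 0.2176 0.016 ]
near_foot 0.46 [139.776  61.782] [0.5767 0.3046 0.016 ]
far_tab 0.68 [139.776  62.79 ] [0.5719 0.2938 0.04  ]
far_foot 0.81 [126.112 119.994] [0.4997 0.2911 0.101 ]
bar_mid 0.88 [296.016 149.52 ] [0.4545 0.0861 0.023 ]
bar_end 0.81 [247.408 141.12 ] [0.4668 0.1567 0.023 ]
bar_end 0.34 [243.88 138.18] [0.471  0.1616 0.023 ]
bar_back 0.65 [298.592 129.108] [0.4836 0.0832 0.023 ]
4.15 [0.4272 0.1084 0.3214] [-0.3889 -0.5879  0.8564]
```

View pics/w1.png

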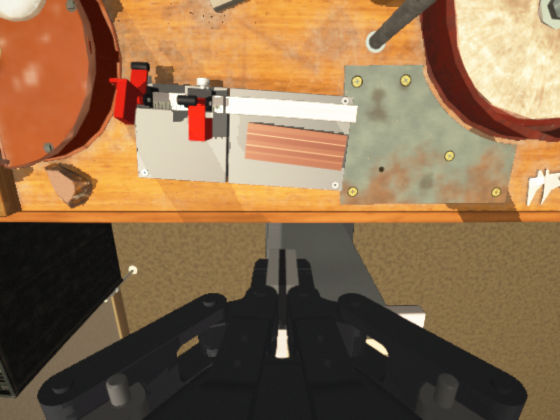

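>>> carry_out --commands '[[[1,0.02,-0.04,0.03,0],[1,0.02,-0.04,0.03,0],[1,0,0,0,0]]]'

```text
clock: 4.45
eef_pos: [0.4638, 0.1878, 0.2621]
ee_rot: [1.0, 0.003, -0.002, -0.001]
contact_force: [-0.9, -1.2, -0.2]
opening: -0.0002
```

```bash
python3 look.py w2 sled near_stop far_stop near_tab near_foot far_tab far_foot bar_mid bar_end bar_back jar_diamond dressing_stick; python3 - <<'E'
import cv2
a=cv2.imread("pics/w2.png");print(a.shape)
cv2.imwrite("pics/w2c.png",cv2.resize(a[20:240,60:440],None,fx=2.1,fy=2.1,interpolation=cv2.INTER_CUBIC))
E
```

```text
cam [0.5416 0.1849 0.4051] [-0.3034 -0.002  -0.9529]
sled 0.75 [296.912 167.79 ] [0.4695 0.162  0.    ]
near_stop 0.89 [261.184 138.684] [0.5092 0.2093 0.    ]
far_stop 0.67 [204.904 133.602] [0.5168 0.284  0.    ]
near_tab 0.57 [249.928 133.182] [0.5234 0.2134 0.101 ]
near_tab 0.41 [205.688 132.594] [0.5242 0.2579 0.101 ]
near_foot 0.87 [259.392 159.012] [0.4853 0.2109 0.016 ]
near_foot 0.16 [297.024 169.302] [0.4717 0.1614 0.016 ]
far_tab 0.85 [187.32  88.2 ] [0.5719 0.2915 0.04  ]
far_foot 0.76 [174.328 155.988] [0.5011 0.2926 0.101 ]
bar_mid 0.8 [354.48 178.92] [0.4603 0.0866 0.023 ]
bar_end 0.81 [299.992 172.704] [0.4684 0.1586 0.023 ]
bar_back 0.63 [361.088 159.516] [0.4858 0.0801 0.023 ]
jar_diamond 0.75 [359.408 160.314] [0.4813 0.0764 0.    ]
jar_diamond 0.52 [250.096 133.686] [0.5165 0.2246 0.    ]
dressing_stick 0.87 [286.72   11.382] [0.6627 0.1767 0.    ]
5.1 [0.4643 0.1831 0.2659] [ 0.2144  0.2435 -0.0545]
(420, 560, 3)
```

View pics/w2c.png

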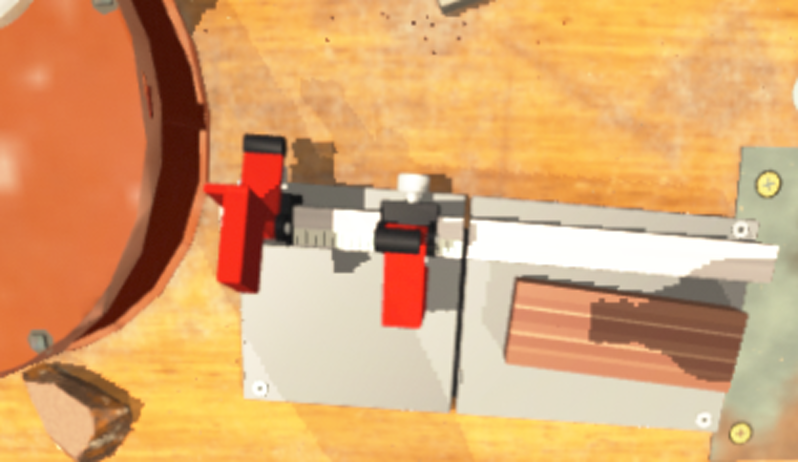

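```bash
python3 - <<'E'
from h import *
np.set_printoptions(precision=4,suppress=True)
def c(u,v,z): return atz("wrist",((u/2.1+60)/560,(v/2.1+20)/420),z)
L=dict(FL=(243,400,.01),FR=(710,430,.01),BR=(744,215,.01),slotF=(455,411,.01),slotB=(467,195,.01),scrFL=(260,388,.01),scrFR=(704,420,.01),scrBR=(740,230,.01),
fbR=(778,246,.04),fbL=(470,220,.04),ffR=(778,281,.04),ffL=(465,259,.04),barLB=(517,279,.036),barLF=(505,361,.036),barRB=(747,313,.036),barRF=(728,391,.036),
tabNL=(376,240,.107),tabNR=(428,240,.107))
for k,v in L.items(): print(k,c(*v))
E
```

```text
FL [0.4122 0.3318 0.01  ]
FR [0.3909 0.0161 0.01  ]
BR [0.5327 0.0105 0.01  ]
slotF [0.4046 0.1897 0.01  ]
slotB [0.543  0.1818 0.01  ]
scrFL [0.4206 0.3194 0.01  ]
scrFR [0.3981 0.0211 0.01  ]
scrBR [0.5236 0.012  0.01  ]
fbR [0.5162 0.0011 0.04  ]
fbL [0.5293 0.1802 0.04  ]
ffR [ 0.4959 -0.0017  0.04  ]
ffL [0.5074 0.183  0.04  ]
barLB [0.4955 0.1525 0.036 ]
barLF [0.4458 0.1586 0.036 ]
barRB [0.476  0.0129 0.036 ]
barRF [0.4267 0.0185 0.036 ]
tabNL [0.5225 0.2245 0.107 ]
tabNR [0.5224 0.2002 0.107 ]
```

>>> carry_out --commands '[[[1,0,0,0,3.85],[1,0.0,-0.034,0.04,0],[1,0.01,0,0.04,0],[1,0,0,0,0]]]'

```text
clock: 5.5
eef_pos: [0.474, 0.2139, 0.1834]
ee_rot: [0.999, -0.033, -0.004, 0.002]
contact_force: [-0.8, -0.2, -0.1]
opening: 0.0001
```

```bash
cat >> h.py <<'E'
O=np.array([.472,.1695]);TH=np.radians(-3.85)
def sl(X):
    d=np.asarray(X)[:2]-O;c,s=np.cos(TH),np.sin(TH)
    return np.array([c*d[0]+s*d[1],-s*d[0]+c*d[1],X[2]])
E
sed -i 's/z))$/z))/; s/atz("wrist",q\["location"\],z))/sl(atz("wrist",q["location"],z)))/; s/s\["eef_pos"\],/s["eef_pos"],sl(s["eef_pos"]),/' look.py
python3 look.py w3 near_stop far_stop near_tab near_foot far_tab far_foot bar_end
```

```text
cam [0.553  0.2086 0.3273] [-0.3034  0.0169 -0.9527]
near_stop 0.8 [280.224 153.594] [0.0363 0.046  0.    ]
far_stop 0.58 [207.424 155.316] [0.0356 0.1269 0.    ]
near_tab 0.58 [269.304 154.896] [0.0495 0.0548 0.101 ]
near_foot 0.65 [405.328 169.89 ] [ 0.0233 -0.0871  0.016 ]
far_tab 0.93 [182.224  97.608] [0.0952 0.1379 0.04  ]
far_foot 0.55 [170.912 188.118] [0.0235 0.1337 0.101 ]
bar_end 0.94 [328.608 191.898] [ 0.0003 -0.0043  0.023 ]
5.9 [0.477 0.215 0.189] [0.0019 0.0458 0.189 ] [-0.3604 -0.1255 -0.8831]
```

View pics/w3.png

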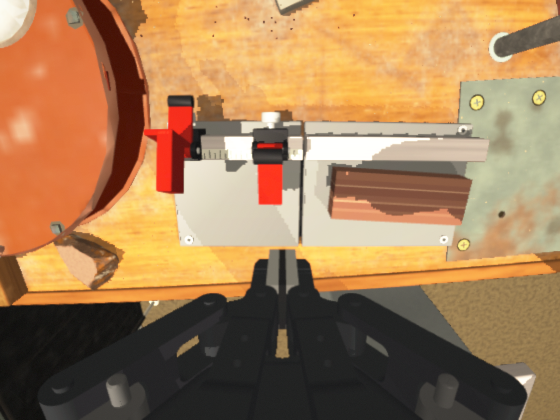

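>>> carry_out --commands '[[[1,0.01,-0.007,0.04,0],[1,0,0,0.04,0],[1,0,0,0.02,0],[1,0,0,0,0],[1,0,0,0,0]]]'

```text
clock: 6.4
eef_pos: [0.4872, 0.2215, 0.0883]
ee_rot: [0.999, -0.033, 0.0, -0.0]
contact_force: [-0.0, -0.3, 0.4]
opening: 0.0003
```

```bash
cat > st.py <<'E'
from h import *
np.set_printoptions(precision=4,suppress=True)
s=manip.sense();print(s["clock"],sl(s["eef_pos"]),"F",s["contact_force"])
E
python3 st.py; python3 look.py w4 near_tab near_stop far_tab far_foot far_stop
```

```text
6.4 [0.0117 0.0529 0.0883] F [-0.0238 -0.2755  0.3646]
cam [0.5648 0.2159 0.2311] [-0.2966  0.0207 -0.9548]
near_tab 0.79 [280.896 212.604] [0.0465 0.0532 0.101 ]
near_stop 0.85 [290.08 184.8 ] [0.0362 0.0464 0.    ]
far_tab 0.68 [344.288 230.496] [0.0133 0.0098 0.04  ]
far_tab 0.62 [148.512 118.314] [0.0879 0.1358 0.04  ]
far_foot 0.61 [124.208 264.81 ] [0.019  0.1304 0.101 ]
far_stop 0.82 [192.976 189.   ] [0.0324 0.1232 0.    ]
6.7 [0.4875 0.2216 0.0887] [0.012  0.053  0.0887] [ 0.0388 -0.2876  0.1275]
```

>>> carry_out --commands '[[[1,0.012,0,0.004,0],[1,0.012,0,0,0],[1,0.01,0,0,0],[1,0.01,0,0,0],[1,0.01,0,0,0]]]'

```text
clock: 7.2
eef_pos: [0.5415, 0.2174, 0.0833]
ee_rot: [0.999, -0.034, -0.0, 0.0]
contact_force: [1.2, -0.5, -0.5]
opening: 0.0004
```

>>> carry_out --commands '[[[1,0.004,0,0,0],[1,0,0,0,0],[1,0,0,0,0]]]'

```text
clock: 7.5
eef_pos: [0.5444, 0.2174, 0.0835]
ee_rot: [0.999, -0.033, -0.0, 0.0]
contact_force: [0.3, -0.1, -0.2]
opening: -0.0001
```

```bash
python3 st.py; python3 look.py w5 near_tab near_foot near_stop far_tab far_foot
```

```text
7.5 [0.069  0.0527 0.0835] F [ 0.2737 -0.1381 -0.2125]
cam [0.6216 0.2118 0.2254] [-0.2992  0.0194 -0.954 ]
near_tab 0.78 [281.176 229.908] [0.0967 0.0525 0.101 ]
near_tab 0.26 [441.392 312.816] [ 0.0515 -0.0283  0.101 ]
near_stop 0.8 [290.416 254.898] [0.0341 0.045  0.    ]
far_tab 0.96 [159.88  210.294] [0.0861 0.1325 0.04  ]
far_foot 0.52 [443.016 313.32 ] [ 0.0514 -0.0293  0.101 ]
far_foot 0.4 [279.216 231.588] [0.0961 0.0534 0.101 ]
7.8 [0.5444 0.2175 0.0836] [0.069  0.0528 0.0836] [ 1.1451 -0.0007 -0.1321]
```

View pics/w5.png

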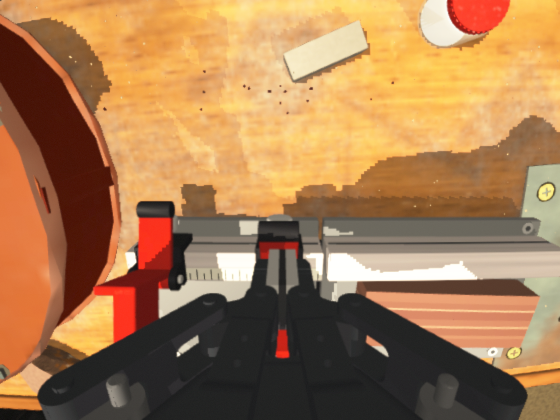

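>>> carry_out --commands '[[[1,0.012,0,-0.005,0],[1,0.008,0,-0.01,0],[1,0,0,-0.03,0],[1,0,0,-0.04,0],[1,0,0,0,0]]]'

```text
clock: 8.3
eef_pos: [0.5679, 0.2177, 0.1737]
ee_rot: [0.999, -0.033, 0.005, -0.002]
contact_force: [0.8, -0.8, -0.0]
opening: -0.0002
```

>>> carry_out --commands '[[[1,0,-0.04,0,0],[1,0,-0.04,0,0],[1,0,0,0,0],[1,0,0,0,0]]]'

```text
clock: 8.7
eef_pos: [0.5691, 0.2971, 0.1679]
ee_rot: [0.999, -0.032, -0.0, 0.0]
contact_force: [-0.2, -0.2, 0.1]
opening: -0.0002
```

```bash
python3 st.py; python3 look.py w6 near_tab near_foot near_stop far_stop far_tab far_foot
```

```text
8.7 [0.0883 0.1338 0.1679] F [-0.1746 -0.2392  0.0619]
cam [0.647  0.2898 0.3098] [-0.2995  0.018  -0.9539]
near_tab 0.85 [368.088 201.39 ] [0.1056 0.0674 0.101 ]
near_foot 0.89 [383.208 302.61 ] [-0.0415  0.0124  0.016 ]
near_stop 0.92 [360.696 235.704] [0.0361 0.0414 0.    ]
near_stop 0.62 [395.584 265.188] [-0.0015 -0.003   0.    ]
far_stop 0.86 [290.808 237.888] [0.0338 0.1203 0.    ]
far_tab 0.79 [281.008 200.508] [0.089  0.1314 0.04  ]
9.05 [0.5702 0.2948 0.1685] [0.0896 0.1316 0.1685] [-0.2061 -0.1794 -0.2878]
```

View pics/w6.png

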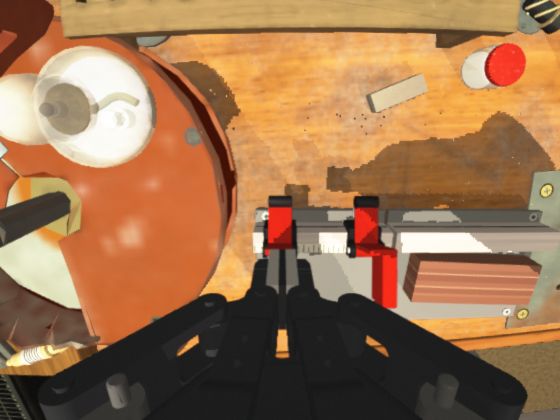

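```bash
python3 - <<'E'
from h import *
np.set_printoptions(precision=4,suppress=True)
p=manip.camera_params("wrist");K=np.array(p["K"]);R=np.array(p["R"]);print(K[0])
o2=-R.T@np.array(p["t"]);o1=np.array([.6216,.2118,.2254])
def d(u,v):
    n=cv2.undistortPoints(np.array([[[u,v]]],float),K,np.array(p["distortion"],float))[0,0];return R.T@np.array([n[0],n[1],1])
for z in (.04,.06,.08,.1,.12):
    f=lambda o,u,v:sl(o+d(u,v)*(z-o[2])/d(u,v)[2])
    print(z,[f(o1,118,v)[:2] for v in(160,200)],[f(o2,237,v)[:2] for v in(150,190)])
E
```

```text
[299.7916   0.     281.9039]
0.04 [array([0.1196, 0.1554]), array([0.0933, 0.1596])] [array([0.136 , 0.1711]), array([0.0991, 0.1727])]
0.06 [array([0.1225, 0.1443]), array([0.0991, 0.148 ])] [array([0.1383, 0.1681]), array([0.1042, 0.1696])]
0.08 [array([0.1254, 0.1331]), array([0.1048, 0.1364])] [array([0.1406, 0.1652]), array([0.1092, 0.1665])]
0.1 [array([0.1283, 0.122 ]), array([0.1105, 0.1249])] [array([0.1429, 0.1622]), array([0.1142, 0.1634])]
0.12 [array([0.1311, 0.1109]), array([0.1162, 0.1133])] [array([0.1452, 0.1592]), array([0.1192, 0.1604])]
```

>>> carry_out --commands '[[[1,0,0,0.04,0],[1,0,0,0.04,0],[1,0,0,0.01,0],[1,-0.015,0,0,0],[1,-0.015,0,0,0]]]'

```text
clock: 9.55
eef_pos: [0.5408, 0.2975, 0.0789]
ee_rot: [0.999, -0.034, 0.001, -0.0]
contact_force: [2.8, -0.1, 0.6]
opening: 0.0001
```

>>> carry_out --commands '[[[1,-0.01,0,0,0],[1,-0.01,0,0,0],[1,-0.01,0,0,0],[1,-0.01,0,0,0],[1,-0.01,0,0,0]]]'

```text
clock: 10.05
eef_pos: [0.4893, 0.3013, 0.0787]
ee_rot: [0.999, -0.033, 0.0, -0.0]
contact_force: [-1.2, -0.7, -0.1]
opening: -0.0001
```

>>> carry_out --commands '[[[1,-0.005,0,0.005,0],[1,0,0,0.008,0],[1,0,0,0.01,0],[1,0,0,0,0],[1,0,0,0,0]]]'

```text
clock: 10.55
eef_pos: [0.4851, 0.3021, 0.0615]
ee_rot: [0.999, -0.034, 0.001, -0.0]
contact_force: [-13.5, -6.6, 59.3]
opening: -0.0001
```

```bash
python3 st.py; python3 look.py w7 far_tab far_foot far_stop near_tab
```

```text
10.55 [0.0042 0.1332 0.0615] F [-13.4756  -6.5549  59.2592]
cam [0.5622 0.2963 0.2036] [-0.2973  0.02   -0.9546]
far_tab 0.61 [275.408 214.704] [0.0259 0.1363 0.04  ]
far_stop 0.85 [295.12  183.792] [ 0.035   0.1234 -0.    ]
near_tab 0.91 [428.68  107.016] [0.0843 0.084  0.101 ]
10.8 [0.4851 0.3021 0.0615] [0.0041 0.1332 0.0615] [-14.6015  -6.9061  57.763 ]
```

View pics/w7.png

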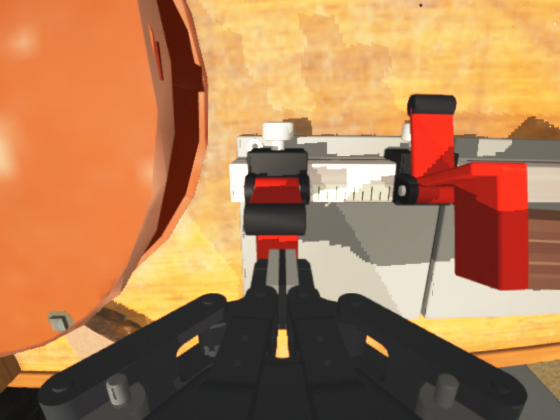

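>>> carry_out --commands '[[[1,0,0,-0.02,0],[1,-0.01,0,-0.03,0],[1,-0.01,0,-0.05,0],[1,0,0.03,-0.04,0],[1,0,0,0,0]]]'

```text
clock: 11.3
eef_pos: [0.4667, 0.2707, 0.1988]
ee_rot: [0.999, -0.035, 0.004, -0.001]
contact_force: [1.5, 0.5, -0.7]
opening: 0.0001
```

>>> carry_out --commands '[[[1,0,0,0,0],[1,0,0,0,0]]]'

```text
clock: 11.5
eef_pos: [0.463, 0.273, 0.1932]
ee_rot: [0.999, -0.033, -0.001, 0.0]
contact_force: [-0.4, -0.0, -0.7]
opening: 0.0003
```

```bash
python3 st.py; python3 look.py w8 far_tab far_foot far_stop near_tab near_stop bar_mid bar_end bar_back
```

```text
11.5 [-0.0159  0.1027  0.1932] F [-0.3884 -0.0094 -0.7237]
cam [0.5404 0.2676 0.3347] [-0.301   0.0185 -0.9534]
far_tab 0.67 [383.096 179.718] [-0.0024 -0.0002  0.04  ]
far_tab 0.61 [242.984 135.492] [0.0407 0.1395 0.04  ]
far_foot 0.82 [256.48  160.818] [0.0257 0.122  0.101 ]
far_stop 0.86 [257.6   139.188] [0.0341 0.1287 0.    ]
near_tab 0.59 [336.784  86.898] [0.0806 0.0619 0.101 ]
near_stop 0.65 [333.2   140.616] [0.0331 0.0456 0.    ]
bar_mid 0.77 [448.112 180.516] [-0.006  -0.0784  0.023 ]
bar_end 0.69 [381.976 176.904] [-0.0024 -0.0049  0.023 ]
bar_end 0.19 [456.12 155.61] [ 0.0212 -0.083   0.023 ]
bar_back 0.94 [452.984 157.206] [ 0.0195 -0.0799  0.023 ]
11.95 [0.4633 0.2731 0.1942] [-0.0157  0.1027  0.1942] [-0.1774 -0.807  -0.1754]
```

View pics/w8.png

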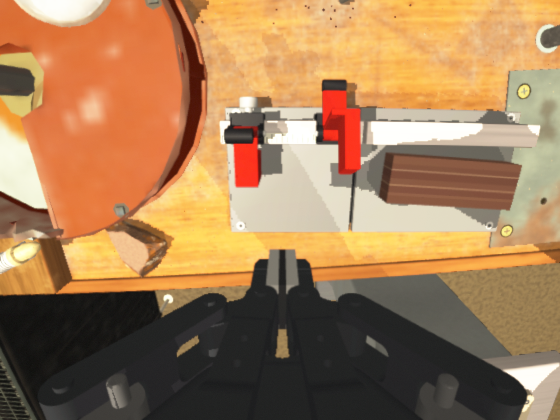

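>>> carry_out --commands '[[[1,-0.01,0.048,0,0],[1,-0.01,0.048,0,0],[1,-0.01,0.048,0.02,0],[1,-0.01,0.048,0.03,0],[1,0,0,0.03,0]]]'

```text
clock: 12.45
eef_pos: [0.4112, 0.0866, 0.1196]
ee_rot: [0.999, -0.038, -0.0, 0.002]
contact_force: [1.3, 0.0, 0.2]
opening: -0.0002
```

>>> carry_out --commands '[[[1,0,0,0,0],[1,0,0,0,0]]]'

```text
clock: 12.65
eef_pos: [0.4135, 0.0937, 0.1198]
ee_rot: [0.999, -0.033, -0.0, -0.0]
contact_force: [0.2, 0.7, -0.0]
opening: -0.0
```

```bash
python3 st.py; python3 look.py w9 bar_mid bar_end bar_back
```

```text
12.65 [-0.0533 -0.0796  0.1198] F [ 0.2221  0.6799 -0.0299]
cam [0.4912 0.0884 0.2625] [-0.2972  0.0201 -0.9546]
bar_mid 0.82 [280.504 152.712] [-0.0045 -0.0781  0.023 ]
bar_end 0.9 [193.2   150.486] [-0.0027 -0.0086  0.023 ]
bar_end 0.74 [282.8  122.01] [ 0.0192 -0.0799  0.023 ]
bar_back 0.76 [284.704 118.986] [ 0.0213 -0.0816  0.023 ]
12.85 [0.4142 0.0941 0.1207] [-0.0526 -0.0791  0.1207] [ 0.9664  0.3281 -0.3452]
```

View pics/w9.png

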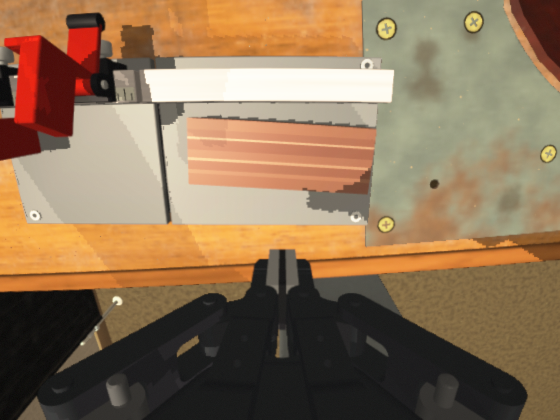

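>>> carry_out --commands '[[[1,-0.004,0.01,0.04,0],[1,0,0,0.04,0],[1,0,0,0.018,0],[1,0,0,0,0],[1,0.008,0,0,0]]]'

```text
clock: 13.35
eef_pos: [0.4149, 0.0782, 0.0463]
ee_rot: [0.999, -0.033, -0.002, 0.007]
contact_force: [0.8, -0.6, 0.7]
opening: 0.0001
```

>>> carry_out --commands '[[[1,0.006,0,0,0],[1,0.005,0,0,0],[1,0.004,0,0,0],[1,0.003,0,0,0],[1,0,0,0,0]]]'

```text
clock: 13.85
eef_pos: [0.4339, 0.0766, 0.0459]
ee_rot: [0.999, -0.034, -0.002, 0.007]
contact_force: [-0.2, 0.4, -0.5]
opening: 0.0003
```

```bash
python3 st.py; python3 look.py w10 bar_mid bar_end bar_back
```

```text
13.85 [-0.0317 -0.0952  0.0459] F [-0.2487  0.3622 -0.5313]
cam [0.5113 0.0728 0.1875] [-0.3027  0.0065 -0.9531]
bar_mid 0.84 [251.496 208.908] [-0.0077 -0.0787  0.023 ]
bar_end 0.89 [131.88  203.616] [-0.0044 -0.0095  0.023 ]
bar_back 0.8 [256.088 161.616] [ 0.0194 -0.082   0.023 ]
14.05 [0.4329 0.0766 0.0457] [-0.0327 -0.0953  0.0457] [ 0.311  -0.1128 -0.2589]
```

```bash
python3 -c "
from h import *
np.set_printoptions(precision=3,suppress=True)
s=manip.sense();print(np.array(s['joint_positions']),s['ee_rot'],s['joint_torque'])"
```

```text
[-0.081  0.697 -0.244  2.221  0.606  0.297 -2.494] [ 0.999 -0.033 -0.002  0.007] [  0.054 -45.319  -2.053  -5.404   0.01    0.06    0.002]
```

>>> carry_out --commands '[[[1,0,0,-0.05,0],[1,0.03,0,-0.05,0],[-1,0.03,0,0,0],[-1,0,0,0,-7.5],[-1,0,0,0,-7.5]]]'

```text
clock: 14.55
eef_pos: [0.4899, 0.0739, 0.1386]
ee_rot: [0.995, 0.1, -0.002, 0.007]
contact_force: [-1.0, -0.4, 0.8]
opening: 0.0431
```

>>> carry_out --commands '[[[-1,0,0,0,-7.5],[-1,0,0,0,-7.5],[-1,0,0,0,-7.5],[-1,0,0,0,-7.5],[-1,0,0,0,-7.5]]]'

```text
clock: 15.05
eef_pos: [0.4888, 0.074, 0.1382]
ee_rot: [0.91, 0.415, -0.005, 0.005]
contact_force: [-0.3, 0.6, -0.6]
opening: 0.0855
```

>>> carry_out --commands '[[[-1,0,0,0,-7.5],[-1,0,0,0,-7.5],[-1,0,0,0,-7.5],[-1,0,0,0,-7.5],[-1,0,0,0,-7.5]]]'

```text
clock: 15.55
eef_pos: [0.4888, 0.074, 0.1382]
ee_rot: [0.728, 0.685, -0.007, 0.003]
contact_force: [0.6, 0.2, -0.1]
opening: 0.0855
```

>>> carry_out --commands '[[[-1,0,0,0,0],[-1,0,0,0,0]]]'

```text
clock: 15.75
eef_pos: [0.489, 0.0741, 0.1381]
ee_rot: [0.731, 0.682, -0.007, 0.003]
contact_force: [0.2, -0.3, 0.3]
opening: 0.0854
```

```bash
sed -i '$a print("open",s["opening"],"rot",s["ee_rot"],"q",np.array(s["joint_positions"]))' st.py; python3 st.py; python3 look.py w11 bar_mid bar_end bar_back
```

```text
15.75 [ 0.0233 -0.0941  0.1381] F [ 0.167  -0.3291  0.3299]
open 0.08540976901377496 rot [ 0.7313  0.682  -0.0065  0.0033] q [ 0.3644  0.7093 -0.8993  2.0139  0.7878  0.8217 -1.0736]
cam [0.4959 0.1519 0.2791] [-0.0248 -0.3126 -0.9496]
bar_mid 0.87 [248.024 182.784] [-0.0055 -0.0779  0.023 ]
bar_end 0.84 [249.424  99.288] [-0.0021 -0.0083  0.023 ]
bar_back 0.62 [277.704 182.784] [ 0.0206 -0.0779  0.023 ]
15.95 [0.4893 0.0742 0.1384] [ 0.0237 -0.094   0.1384] [-0.2354 -0.2972  0.3023]
```

>>> carry_out --commands '[[[1,0,-0.04,0,0],[1,0,-0.043,0,0],[1,0,0,0.03,0],[1,0,0,0.03,0],[1,0,0,0.03,0]]]'

```text
clock: 16.45
eef_pos: [0.4065, 0.0785, 0.0482]
ee_rot: [0.731, 0.683, -0.006, 0.004]
contact_force: [1.6, -2.1, -0.0]
opening: 0.012
```

>>> carry_out --commands '[[[1,0,0,0.026,0],[1,0,0,0,0],[1,0,0,0,0]]]'

```text
clock: 16.75
eef_pos: [0.4059, 0.0785, 0.0229]
ee_rot: [0.73, 0.683, -0.006, 0.003]
contact_force: [0.8, 0.2, 0.5]
opening: -0.0001
```

```bash
python3 st.py
```

```text
16.75 [-0.0599 -0.0952  0.0229] F [0.7664 0.2036 0.4866]
open -0.00011963397805545841 rot [ 0.7301  0.6833 -0.0065  0.0034] q [ 0.1359  0.8023 -0.6012  2.2899  1.2462  0.456  -1.5915]
```

>>> carry_out --commands '[[[1,0,0.01,0,0],[1,0,0.006,0,0],[1,0,0.005,0,0],[1,0,0.004,0,0],[1,0,0.003,0,0]]]'

```text
clock: 17.25
eef_pos: [0.4322, 0.0757, 0.0233]
ee_rot: [0.73, 0.683, -0.007, 0.003]
contact_force: [-6.2, -0.8, 3.9]
opening: 0.0
```

>>> carry_out --commands '[[[1,0,0.002,0,0],[1,0,0.002,0,0],[1,0,0,0,0]]]'

```text
clock: 17.55
eef_pos: [0.433, 0.0757, 0.0231]
ee_rot: [0.73, 0.683, -0.009, 0.002]
contact_force: [-12.0, 0.7, 9.0]
opening: -0.0001
```

```bash
python3 st.py; python3 look.py w12 bar_mid bar_end bar_back
```

```text
17.55 [-0.0326 -0.0962  0.0231] F [-12.0133   0.7475   9.0394]
open -7.620150675780152e-05 rot [ 0.7301  0.6833 -0.0089  0.0016] q [ 0.1814  0.8248 -0.6412  2.2151  1.1474  0.5149 -1.454 ]
cam [0.4405 0.1536 0.1639] [-0.0297 -0.3131 -0.9492]
bar_mid 0.95 [355.712 232.512] [ 0.006 -0.078  0.023]
bar_back 0.64 [403.872 228.984] [ 0.0307 -0.076   0.023 ]
17.75 [0.433  0.0757 0.0231] [-0.0326 -0.0962  0.0231] [-12.7296   0.4647   8.2259]
```

>>> carry_out --commands '[[[1,0,-0.012,0,0],[1,0,0,-0.03,0],[1,0,0,-0.03,0],[1,-0.041,0.026,0,0],[1,-0.041,0.026,0,0]]]'

```text
clock: 18.25
eef_pos: [0.4747, -0.0076, 0.0859]
ee_rot: [0.729, 0.684, -0.004, 0.005]
contact_force: [0.7, 1.0, -0.5]
opening: 0.0001
```

>>> carry_out --commands '[[[1,0,0,0,0],[1,0,0,0,0]]]'

```text
clock: 18.45
eef_pos: [0.4734, -0.009, 0.0841]
ee_rot: [0.732, 0.682, -0.006, 0.004]
contact_force: [-0.4, 0.4, -0.4]
opening: -0.0001
```

```bash
python3 st.py; python3 look.py w13 bar_mid bar_end bar_back near_tab near_foot
```

```text
18.45 [ 0.0134 -0.178   0.0841] F [-0.3548  0.4423 -0.4306]
open -6.3746730539858e-05 rot [ 0.7318  0.6815 -0.0056  0.0039] q [ 0.4667  0.7553 -0.7886  2.1105  0.9206  0.6748 -1.0381]
cam [0.4793 0.0701 0.2251] [-0.0231 -0.3115 -0.95  ]
bar_mid 0.78 [268.576  71.106] [ 0.0046 -0.0748  0.023 ]
bar_end 0.45 [268.016  70.686] [ 0.0039 -0.0742  0.023 ]
bar_back 0.57 [308.728  69.09 ] [ 0.0292 -0.0731  0.023 ]
18.75 [ 0.4723 -0.0064  0.0837] [ 0.0121 -0.1755  0.0837] [ 0.1764 -1.4184 -1.0404]
```

View pics/w13.png

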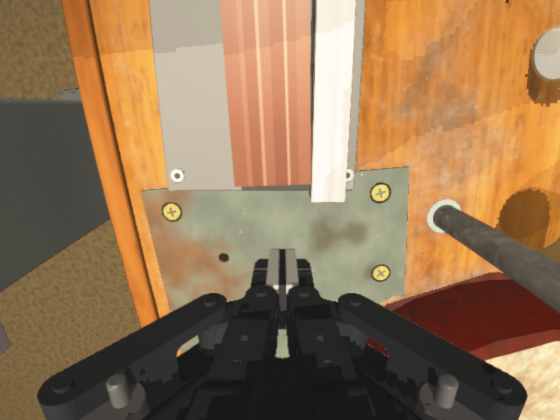

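>>> carry_out --commands '[[[1,0,-0.006,0.03,0],[1,0,0,0.033,0],[1,0,0,0,0],[1,0.015,0,0,0],[1,0.015,0,0,0]]]'

```text
clock: 19.25
eef_pos: [0.4681, 0.0215, 0.0208]
ee_rot: [0.73, 0.683, -0.007, 0.004]
contact_force: [-0.7, -2.0, -0.9]
opening: 0.0
```

>>> carry_out --commands '[[[1,0.015,0,0,0],[1,0.015,0,0,0],[1,0.015,0,0,0],[1,0.015,0,0,0],[1,0.012,0,0,0]]]'

```text
clock: 19.75
eef_pos: [0.473, 0.0914, 0.0203]
ee_rot: [0.731, 0.683, -0.009, 0.006]
contact_force: [-1.0, -8.1, 5.8]
opening: 0.0001
```

```bash
python3 st.py; python3 look.py w14 bar_mid bar_end bar_back far_stop far_tab far_foot near_tab near_stop
```

```text
19.75 [ 0.0062 -0.0779  0.0203] F [-0.9706 -8.0982  5.8196]
open 0.00012808834223197412 rot [ 0.7306  0.6828 -0.0087  0.0059] q [ 0.1722  0.8599 -0.6655  2.1086  1.0735  0.583  -1.3688]
cam [0.4797 0.1731 0.1612] [-0.0222 -0.3139 -0.9492]
bar_mid 0.84 [284.2  105.42] [0.0082 0.0055 0.023 ]
bar_back 0.97 [342.104 101.304] [0.0337 0.0071 0.023 ]
20.2 [0.4732 0.0936 0.0192] [ 0.0063 -0.0756  0.0192] [ 0.3697  0.0627 -0.1503]
```

>>> carry_out --commands '[[[1,0.01,0,0,0],[1,0.01,0,0,0],[1,0.01,0,0,0],[1,0.006,0,0,0],[1,0.003,0,0,0]]]'

```text
clock: 20.7
eef_pos: [0.4756, 0.1304, 0.0186]
ee_rot: [0.731, 0.683, -0.008, 0.005]
contact_force: [-0.5, -7.8, 5.6]
opening: 0.0003
```

>>> carry_out --commands '[[[1,0.003,0,0,0],[1,0.002,0,0,0],[1,0,0,0,0]]]'

```text
clock: 21.0
eef_pos: [0.4759, 0.135, 0.0185]
ee_rot: [0.731, 0.683, -0.008, 0.005]
contact_force: [-0.4, -5.9, 5.1]
opening: -0.0003
```

```bash
python3 st.py
```

```text
21.0 [ 0.0062 -0.0342  0.0185] F [-0.3687 -5.8866  5.0657]
open -0.0002770361091132124 rot [ 0.7308  0.6825 -0.0084  0.0053] q [ 0.0927  0.8748 -0.6753  2.0726  1.0506  0.6051 -1.419 ]
```

Still sliding force (6–8 N); continue in small steps until it stalls.

>>> carry_out --commands '[[[1,0.002,0,0,0],[1,0.002,0,0,0],[1,0,0,0,0]]]'

```text
clock: 21.3
eef_pos: [0.4762, 0.139, 0.0185]
ee_rot: [0.731, 0.683, -0.008, 0.005]
contact_force: [-0.5, -6.4, 4.7]
opening: -0.0001
```

>>> carry_out --commands '[[[1,0.002,0,0,0],[1,0,0,0,0]]]'

```text
clock: 21.5
eef_pos: [0.4763, 0.141, 0.0184]
ee_rot: [0.731, 0.682, -0.008, 0.005]
contact_force: [-0.5, -5.0, 4.4]
opening: -0.0002
```

>>> carry_out --commands '[[[1,0.002,0,0,0],[1,0,0,0,0]]]'

```text
clock: 21.7
eef_pos: [0.4764, 0.1429, 0.0184]
ee_rot: [0.731, 0.682, -0.008, 0.005]
contact_force: [-0.1, -5.3, 3.7]
opening: -0.0004
```

>>> carry_out --commands '[[[1,0.002,0,0,0],[1,0,0,0,0]]]'

```text
clock: 21.9
eef_pos: [0.4764, 0.143, 0.0183]
ee_rot: [0.731, 0.682, -0.01, 0.006]
contact_force: [-1.0, -8.7, 7.3]
opening: -0.0001
```

>>> carry_out --commands '[[[1,0.002,0,0,0],[1,0,0,0,0]]]'

```text
clock: 22.1
eef_pos: [0.4764, 0.143, 0.0183]
ee_rot: [0.731, 0.682, -0.011, 0.008]
contact_force: [-1.4, -13.3, 10.5]
opening: -0.0003
```

```bash
python3 st.py; python3 look.py w15 bar_mid bar_end bar_back far_stop far_foot far_tab near_stop; python3 - <<'E'
from h import *
manip.get_image("top");manip.get_image("side")
np.set_printoptions(precision=4,suppress=True)
for n in("bar_end","far_stop","far_foot","near_foot","far_tab","near_tab"):
    o=[]
    for c in("top","side"):
        r=manip.tip_of(n,c)
        if r:o.append((c,r[0]["location"]))
    print(n,sl(tri(o)) if len(o)==2 else o)
E
```

```text
22.1 [ 0.0061 -0.0262  0.0183] F [ -1.3667 -13.2631  10.5438]
open -0.00029266274916354344 rot [ 0.7315  0.6817 -0.0111  0.0075] q [ 0.0729  0.878  -0.676   2.0622  1.0434  0.6175 -1.4304]
cam [0.4835 0.2225 0.1582] [-0.0264 -0.324  -0.9457]
bar_mid 0.8 [282.016 102.984] [0.0074 0.0545 0.023 ]
bar_back 0.62 [341.32   97.608] [0.0328 0.0567 0.023 ]
near_stop 0.8 [330.12  123.396] [0.032  0.0446 0.    ]
22.5 [0.4764 0.143  0.0183] [ 0.0061 -0.0262  0.0183] [ -0.7724 -12.5738  10.0391]
bar_end [('top', [0.4143, 0.5712])]
far_stop [ 0.1735 -0.1525  0.1177]
far_foot [('top', [0.415, 0.5731])]
near_foot [('top', [0.4664, 0.5748])]
far_tab [('top', [0.4061, 0.5381])]
near_tab [0.0878 0.0577 0.0425]
```

>>> carry_out --commands '[[[1,-0.01,0,0,0],[1,-0.01,0,-0.03,0],[1,-0.015,0,-0.05,0],[1,0,0,-0.04,0],[1,0,0,0,0]]]'

```text
clock: 23.7
eef_pos: [0.4779, 0.119, 0.1411]
ee_rot: [0.73, 0.683, -0.002, 0.005]
contact_force: [1.0, 0.9, -0.8]
opening: 0.0001
```

>>> carry_out --commands '[[[1,0,0,0,0],[1,0,0,0,0]]]'

```text
clock: 23.9
eef_pos: [0.4745, 0.1167, 0.1359]
ee_rot: [0.73, 0.683, -0.007, 0.003]
contact_force: [-0.3, -0.6, -0.3]
opening: 0.0002
```

```bash
python3 st.py; python3 look.py w16 bar_mid bar_end bar_back far_stop far_tab far_foot near_stop near_tab near_foot; python3 - <<'E'
import cv2
a=cv2.imread("pics/w16.png")
cv2.imwrite("pics/w16c.png",cv2.resize(a[0:260,130:430],None,fx=2.3,fy=2.3,interpolation=cv2.INTER_CUBIC))
E
```

```text
23.9 [ 0.0061 -0.0525  0.1359] F [-0.2515 -0.5676 -0.2723]
open 0.000187378888854382 rot [ 0.7302  0.6832 -0.0069  0.0031] q [ 0.2651  0.7    -0.88    2.0295  0.7796  0.8009 -1.1573]
cam [0.4812 0.1946 0.2765] [-0.0255 -0.3127 -0.9495]
bar_end 0.27 [392.784  69.804] [0.0934 0.0563 0.023 ]
near_stop 0.94 [311.192  88.284] [0.0322 0.0433 0.    ]
near_tab 0.56 [393.512  69.006] [0.0684 0.0476 0.101 ]
near_tab 0.27 [479.976 111.3  ] [0.1217 0.0263 0.101 ]
near_foot 0.68 [301.28   62.496] [0.0226 0.0619 0.016 ]
near_foot 0.67 [393.904  69.51 ] [0.098  0.0576 0.016 ]
24.4 [0.475  0.1169 0.1366] [ 0.0066 -0.0523  0.1366] [ 1.3368  0.6862 -0.3023]
```

View pics/w16c.png

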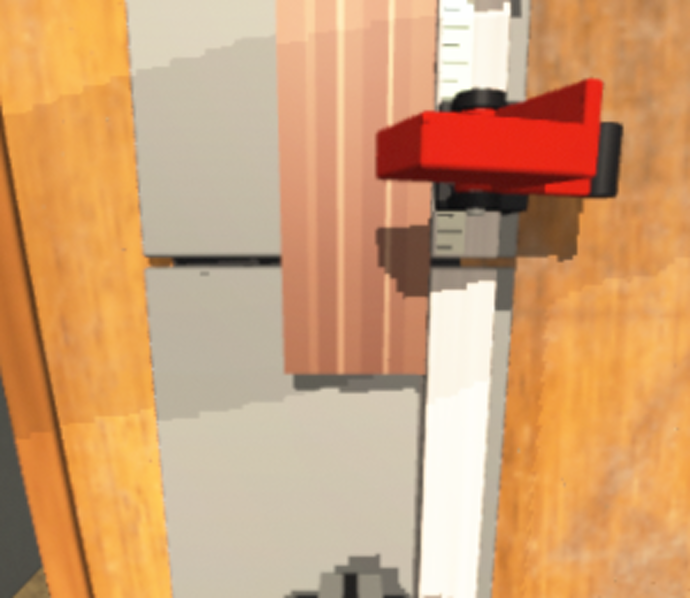

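```bash
python3 - <<'E'
from h import *
np.set_printoptions(precision=4,suppress=True)
c=lambda u,v,z: sl(atz("wrist",((u/2.3+130)/560,(v/2.3)/420),z))
for n,p,q,z in(("barL",(277,20),(285,370),.036),("barR",(437,20),(427,370),.036),("fence",(438,60),(421,580),.04),("table",(127,10),(172,580),.01)):
    a,b=c(*p,z),c(*q,z);print(n,a,b,np.arctan2(a[0]-b[0],a[1]-b[1]))
E
```

```text
barL [-0.0154  0.0953  0.036 ] [-0.0155 -0.0144  0.036 ] 0.0004502988673423256
barR [0.0342 0.0954 0.036 ] [ 0.0344 -0.0143  0.036 ] -0.0021409441428546627
fence [0.0344 0.083  0.04  ] [ 0.0346 -0.094   0.04  ] -0.001285189432077046
table [-0.0698  0.1069  0.01  ] [-0.0696 -0.1097  0.01  ] -0.0009546411065627764
```

```bash
python3 - <<'E'
from h import *
np.set_printoptions(precision=4,suppress=True)
manip.get_image("top");manip.get_image("side")
for n,z in(("far_tab",.101),("far_foot",.016),("near_tab",.04),("bar_end",.023),("far_stop",0)):
    for c in("top","side"):
        for r in manip.tip_of(n,c)[:1]: print(n,c,round(r["conf"],2),sl(atz(c,r["location"],z)))
E
```

```text
far_tab top 0.63 [0.0472 0.1288 0.101 ]
far_foot top 0.67 [0.0145 0.1285 0.016 ]
near_tab top 0.8 [0.0941 0.0604 0.04  ]
near_tab side 0.77 [0.091  0.0536 0.04  ]
bar_end top 0.55 [0.0111 0.1296 0.023 ]
bar_end side 0.82 [0.003  0.1255 0.023 ]
far_stop top 0.78 [0.0308 0.1207 0.    ]
```

>>> carry_out --commands '[[[1,0,0,0,0],[1,0,0,0,0]]]'

```text
clock: 25.2
eef_pos: [0.4751, 0.1168, 0.1367]
ee_rot: [0.73, 0.683, -0.006, 0.004]
contact_force: [-0.4, -1.1, 0.9]
opening: -0.0002
```

```bash
python3 -c "
from plant import manip
print(manip.close_job())"
```

```text
the job is handed in; nothing more can be done
None
```

The sled is set up for the longer cut and the job is handed in at about 25 s. The near stop is tipped back, the far stop is down, and the bar lies against the fence with its end on the far stop. I used only fingertip pushes.

**Last checks**
- **Bar against the fence:** the long side lies within about 1 mm of the fence and is parallel to within about 0.002 rad, measured over most of its length in the last wrist picture.
- **Bar end:** I judged contact by the push stalling, at about 13 N against 5–6 N while sliding. At that point the end stood at y ≈ 0.125 m along the sled, while my camera estimates of the stop face were 0.120–0.129 m. So the 2 mm tolerance rests on the stall, not on a picture.
- **Far arm:** its tab stood at x ≈ 0.047 m against 0.046 m expected when fully home. That came from the top camera only, as the side camera did not find the tab. The camera error of about 2 mm is close to the 0.06 rad limit.
- **Near arm:** both cameras put its tab where it belongs when tipped back.
- **Touching and bystanders:** the gripper was clear and touching nothing at hand-in. I kept away from the bystanders but did not measure them again.

**What went wrong on the way**
- Tipping the far stop down, the fingertip pressed on the arm with about 59 N before I lifted off. That is under the 120 N wrist limit.
- My first push of the bar could not get low enough because the arm was near a joint limit. I turned the tool about 90° and it then reached.

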